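Proof-pull on a micropipette-holder tester

TASK

Press the white clamp cap of the bench pull tester fully home, then draw the orange pull paddle out against its spring until the yellow line on the red peak rider lies over the green target flag, and hold it there for half a second. Then ease the paddle back until it is fully in again, without letting it snap, and leave the rider standing at the flag; do not touch the rider with the robot, and leave the glass dish and the objective where they are.

Things in the scene. Friction and masses are not known exactly. Their poses are not given: they have to be found in the camera images.
- tester: Bench pull tester, fixed; origin on the bench, z up, pull direction = own -x. In its frame (mm, also used below): dark base x -30..155, y +-50, top z 12; white housing x -30..85, y +-32, top z 50, with a 20 wide channel along x on top (rails to z 56, end wall at x -28); blue clamp block x 100..150, y +-25, top z 50.
- cap (a joint): Clamp cap, m pressed down: 0 = 8 mm proud (its red stem shows), 0.008 = fully home on the blue block. It starts 4 to 8 mm proud; stiff (about 5 N to move) and stays where it is left.
- cap_top (a point): Centre of the top of the clamp cap: white disc of diameter 40 mm, 14 mm thick, on a red stem, upright at tester x 125, y 0. At z 72 when 8 mm proud, z 64 when home.
- gauge (a joint): Sprung slide, m pulled out along the tester's -x: 0 = fully in, at most 0.078. The spring pulls it in with about 3 N at 0, rising by 1 N per 10 mm; it flies back if let go.
- paddle_inner (a point): On the slide: middle of the housing-side (+x) face of the orange paddle, z 60; at tester x -92 when in. Paddle: upright plate 10 mm thick (x), 60 wide (y), z 10..85. Between face and housing is a free 62 mm gap, with a low steel rod in it (top z 31, y 0). Shut fingertips lowered into the gap above the rod (tips z 40..65) can push the paddle outward.
- pusher (a point): On the slide: front (tester -x) face of the steel pusher finger in the channel (8 mm along x, 12 mm wide, z 51..66); at tester x 73, z 58 when fully in. Pulling the slide brings it against the rider, and then shoves the rider on; it does not pull the rider back.
- rider: Red peak rider, loose in the channel: 20 mm along x, 17 wide, 16 high, axes as the tester's; a thin yellow line across its top at its middle points to +y. Origin: centre of its underside (z 50). Starts 2 to 13 mm ahead of the pusher. When pushed, its origin is 10 mm ahead (-x) of point pusher. Stays where it is left.
- flag: Green target flag, clipped on the housing's top beside the channel (tester y 22.5): 8 mm along x, 14 mm along y, 8 mm high; axes as the tester's, origin at the centre of its underside. Its place along x varies: the rider must travel about 25 to 66 mm to reach it. It does not move.
- dish: Glass culture dish with lid, diameter 64 mm, 15 mm high, standing loose on the bench on the tester's +y side. Origin: centre of its underside. To be left alone.
- objective: Black microscope objective standing nose up on the bench on the tester's -y side, diameter 34 mm, 48 mm high, with a yellow band. Origin: centre of its underside. To be left alone.

How it is judged:
On the way, in this order (a step that is already met when the one before it is completed fails the run):
1. the clamp cap is pressed fully home (within 1.5 mm), before the slide is pulled (value of joint cap above 0.0065 m), for 0.2 s.
2. the slide is held out with its pusher against the rider, and the rider's yellow line is within 4 mm of the middle of the green flag, for half a second (x of rider in the frame of flag between -0.004 and 0.004 m and x of pusher in the frame of flag below 0.0155 m), for 0.5 s.
At the end, for the whole second after the job is handed in: The clamp cap is home within 1.5 mm, the slide is back in within 4 mm of its stop, and the rider rests with its yellow line within 4 mm of the middle of the green flag along the channel (that is, over the 8 mm flag) (value of joint cap above 0.0065 m and x of rider in the frame of flag between -0.004 and 0.004 m and value of joint gauge below 0.004 m and linear speed of rider below 0.01 m/s); the robot touches nothing.
It fails at once if the slide is pulled out more than 6 mm while the cap is not home (within 1.5 mm) (value of joint gauge above 0.006 m and value of joint cap below 0.0065 m).
It fails at once if the slide snaps back (moves in faster than 0.2 m/s) (velocity of joint gauge below -0.2 m/s).
It fails at once if the robot touches the rider (contact force between rider and the fingers above 0.3 N or contact force between rider and the arm above 0.3 N).
It fails at once if the dish or the objective is moved more than 20 mm (distance of any of dish, objective from where it was at the start of the episode above 0.02 m).
It also fails if it takes over 45 s, if anything falls off the work surface, if the arm or the gripper's body presses on something with over 40 N, if the wrist force passes 120 N, or if a joint passes its speed limit or range.

ROBOT

A 6-joint arm with a two-finger parallel gripper is mounted at the origin on the work surface. World frame = base frame: x ahead of the robot, y to its left, z up, the work surface at z = 0. Lengths are in m, angles in rad, forces in N, time in s.
With the tool pointing down it reaches from about 0.25 to 0.775 m from the base axis. Payload 4 kg.
Tool frame: the origin (TCP) lies midway between the tips of the shut fingers; the grasp point (between the pads) lies 19 mm behind it; z points along the fingers, y is the line along which they close (so a half turn about z gives the same grasp; the last joint's range is limited). The gripper opens to 94 mm and grips with 3 to 60 N. Pads are 16 mm wide; open, the fingers measure 119 mm over their backs; the gripper's body (75 mm by 177 mm) begins 78 mm behind the grasp point.
Start: joints at [-1.433, 0.087, 1.371, -0, 1.684, -0.103], TCP at [0.131, -0.534, 0.206] pointing down, gripper open.
Joint ranges: [-3.1, 3.1], [-0.76, 2.03], [0.27, 2.55], [-1.08, 4.22], [0.17, 2.65], [-2.57, 2.57]. Speed limits (rad/s): [2.79, 2.79, 3.14, 3.14, 3.14, 3.14].

INTERFACE

Orientations are given as a unit quaternion [w, x, y, z].
In Python, from rig import ctrl gives the robot as it stands.
- The arm moves only by the shell command python3 -m inch 'ROWS' [FORCE]. ROWS is JSON, a list of rows, each a list of 3 entries, a list of its own where there are three numbers: the turn, a rotation vector about the tool's x, y, z each as a share of pi/2 rad, from -1 to 1, then the shift along the tool's x, y, z each as a share of 300 mm, from -1 to 1, then the opening, from 0 (shut) to 1 (fully open). A call has 1 to 12 rows; each row is the pose to reach, as a shift and turn from the pose commanded when the call began, along the tool's axes at that moment; what a row does not reach only later rows make up. A row lasts 1/12 s, in which the tool goes at most 41.7 mm and 7.16 degrees, less where a joint would pass 70% of its speed; a pose out of reach is approached as far as the arm can. A call with a number of a shift or a turn outside -1 to 1 is refused whole. A call with a gripper value outside its range is refused whole. The fingers move at their own pace and stop on an object; FORCE is the grip in N (left out, the last holds). Time passes only in rows, so rows that repeat a pose let the fingers close. It gives the time, the measured TCP pose, the force, the opening and the grip force at its end, in the units of the state.
- ctrl.observe(): the state, without advancing time (a new reading comes with each control period).
- ctrl.grab_frame(name): name is "scene" or "top" or "wrist"; returns (picture, depth): 480x640x3 uint8, red, green, blue; 480x640 float32, m along the optical axis (not along the pixel's ray), 0 where there is no reading.
- ctrl.camera_params(name): a dict with "K" (3x3 intrinsics, pixels), "R" (3x3) and "t" (3): a world point X has camera coordinates R X + t. Camera axes: x right, y down, z forward; pixel columns grow to the right and rows downward; lengths in m; the calibration is good to about 2 mm. A picture is of the moment at which its call begins: read the wrist's pose just before it. camera_params takes no time and is no camera call; for the wrist camera it gives the pose at the moment of the call.
- ctrl.job_done(): hands the job in; it is judged then, once.
The state is a dict: "t": time; "joints": joint angles; "qd": joint speeds; "joint_efforts": joint torques, N m; "tcp_pos": TCP position; "ee_rot": TCP orientation; "wrist_force": force on the tool from outside, world axes, zero at the start; "torque": the same for the moment, N m; "gripper_width": finger opening in m; "grasp_force": force on a finger pad.
Only numpy, scipy, OpenCV 4.12 (cv2) and the standard library are available. Lean on these libraries where they do the work, as an engineer would, in place of code of your own. Each camera call takes 0.05 s, during which the arm holds its last target. There are 200 camera calls.

## Working session

There is one attempt and no reset: what is moved stays moved. The work goes in short steps, Python scripts to look and compute and a shell command to move; the robot and the scene stay as the last step left them, time stands still between calls to the robot, and variables do not carry over. Pictures are saved under pics/ and viewed, at most 10 in all, crops included, and the job is handed in when it is done.

```bash
ls; mkdir -p pics; python3 - <<'E'
from rig import ctrl
import cv2,numpy as np
for n in("scene","top"):
    p,d=ctrl.grab_frame(n); cv2.imwrite(f"pics/{n}0.png",p[:,:,::-1]); np.savez(f"pics/{n}0.npz",p=p,d=d,**ctrl.camera_params(n))
s=ctrl.observe();print(s)
E
```

```text
pics
{'t': 0.1, 'joints': array([-1.43311947e+00,  8.78505509e-02,  1.37207620e+00, -2.01523753e-05,
        1.68360962e+00, -1.03082955e-01]), 'qd': array([-3.92766523e-06, -2.28750147e-03, -4.52520526e-03, -1.09500509e-05,
       -9.40329508e-04, -5.70007847e-04]), 'joint_efforts': array([ 2.15696295e-03, -3.41251624e+01, -3.03302336e+01,  7.20179407e-02,
        3.03737854e-02, -1.00689392e-04]), 'tcp_pos': array([ 0.13107216, -0.53364669,  0.20445158]), 'ee_rot': array([-9.71539038e-04,  9.92762751e-01,  1.20088200e-01, -2.68210721e-05]), 'wrist_force': array([-0.42910601, -0.08216035,  0.59774735]), 'torque': array([ 0.00362453, -0.00913614, -0.01529685]), 'grasp_force': 0.0, 'gripper_width': 0.09389678366098393}
```

View pics/top0.png

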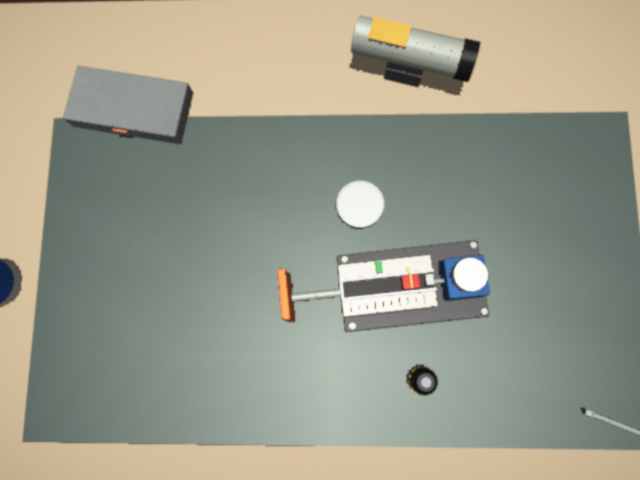

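View pics/scene0.png

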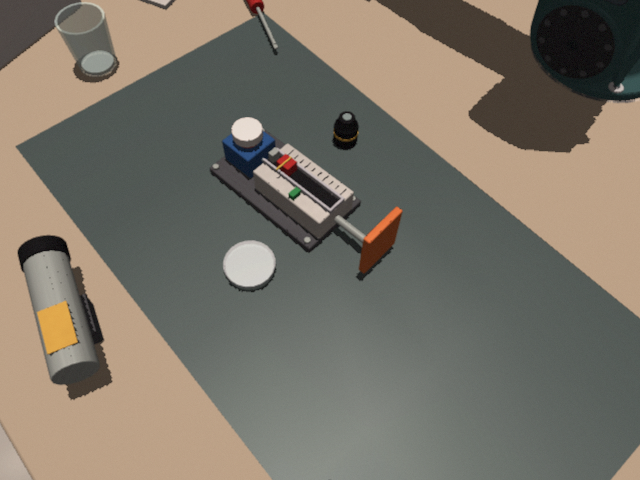

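The top view shows the paddle at (286,295), cap at (470,274), flag at (379,267), rider at (411,282), dish at (360,204) and objective at (424,380). The scene view shows the same layout with the paddle nearest the robot. Next I turn these pixels into points.

```bash
cat > h.py <<'E'
import numpy as np,cv2
def cloud(p,d,K,R,t):
    v,u=np.mgrid[:p.shape[0],:p.shape[1]]
    c=np.stack([(u-K[0,2])/K[0,0]*d,(v-K[1,2])/K[1,1]*d,d],-1)
    return (c-t)@R
def masks(p):
    h=cv2.cvtColor(p,cv2.COLOR_RGB2HSV).astype(int);H,S,V=h[...,0],h[...,1],h[...,2]
    return dict(orange=(H>4)&(H<14)&(S>190)&(V>100),green=(H>45)&(H<85)&(S>130)&(V>60),blue=(H>100)&(H<125)&(S>150)&(V>50),
      red=((H<4)|(H>175))&(S>170)&(V>90),yellow=(H>15)&(H<32)&(S>130)&(V>110),white=(S<40)&(V>170))
def big(m):
    n,l,s,c=cv2.connectedComponentsWithStats(m.astype(np.uint8)); 
    return l==1+np.argmax(s[1:,4])
def ray(u,v,z,K,R,t):
    o=-R.T@t; r=R.T@np.linalg.inv(K)@np.array([u,v,1.]); return o+r*(z-o[2])/r[2]
E
python3 - <<'E'
from h import *
np.set_printoptions(precision=4,suppress=True)
rois={"top":dict(orange=(270,260,300,330),green=(365,255,395,280),blue=(430,245,500,305),red=(395,265,425,295),yellow=(400,262,425,295),white=(448,254,492,296)),
"scene":dict(orange=(350,200,410,280),green=(280,180,310,205),blue=(215,120,285,180),red=(272,145,300,180),yellow=(272,145,300,180),white=(225,110,270,150))}
for n in rois:
    z=np.load(f"pics/{n}0.npz");p,d,K,R,t=[z[k] for k in"pdKRt"]
    W=cloud(p,d,K,R,t);M=masks(p);print(n,"cam",-R.T@t)
    for k,(a,b,c,e) in rois[n].items():
        m=np.zeros_like(M[k]);m[b:e,a:c]=M[k][b:e,a:c];m=big(m)
        P=W[m&(d>0)];zt=np.percentile(P[:,2],95);T=P[P[:,2]>zt-.006]
        v,u=np.nonzero(m)
        print(k,m.sum(),"px",u.mean().round(1),v.mean().round(1),"ztop",zt.round(4),"top mean",T.mean(0),"min",T.min(0),"max",T.max(0))
E
```

```text
top cam [ 0.4761 -0.0276  0.734 ]Traceback (most recent call last):
  File "<stdin>", line 9, in <module>
  File "h.py", line 12, in big
    return l==1+np.argmax(s[1:,4])
                ~~~~~~~~~^^^^^^^^^
    return _wrapfunc(a, 'argmax', axis=axis, out=out, **kwds)
    return bound(*args, **kwds)
ValueError: attempt to get argmax of an empty sequence
```

```bash
python3 - <<'E'
from h import *
for n,pts in dict(top=[(286,295),(379,267),(411,282),(411,272),(470,274),(450,290)],scene=[(380,240),(295,193),(288,163),(282,163),(247,130)]).items():
    z=np.load(f"pics/{n}0.npz");p=z['p'];h=cv2.cvtColor(p,cv2.COLOR_RGB2HSV)
    print(n,[(q,h[q[1],q[0]].tolist(),z['d'][q[1],q[0]].round(3)) for q in pts]);print(z['R'].round(3),z['t'],z['K'])
E
```

```text
top [((286, 295), [13, 158, 246], np.float32(0.65)), ((379, 267), [66, 115, 208], np.float32(0.68)), ((411, 282), [23, 140, 246], np.float32(0.665)), ((411, 272), [24, 25, 247], np.float32(0.679)), ((470, 274), [45, 2, 254], np.float32(0.66)), ((450, 290), [107, 157, 184], np.float32(0.679))]
[[ 0.006 -0.999 -0.04 ]
 [-0.983  0.001 -0.183]
 [ 0.183  0.04  -0.982]] [-0.00122136  0.60254089  0.6350124 ] [[557.52197256   0.         317.8527677 ]
 [  0.         557.52197256 239.88213038]
 [  0.           0.           1.        ]]
scene [((380, 240), [10, 206, 78], np.float32(0.653)), ((295, 193), [66, 139, 134], np.float32(0.693)), ((288, 163), [1, 194, 183], np.float32(0.706)), ((282, 163), [14, 175, 208], np.float32(0.707)), ((247, 130), [12, 22, 231], np.float32(0.723))]
[[-0.755  0.656  0.01 ]
 [ 0.562  0.655 -0.506]
 [-0.338 -0.377 -0.863]] [ 0.45110515 -0.30033472  0.90802928] [[571.83746219   0.         316.00012988]
 [  0.         571.83746219 240.88470419]
 [  0.           0.           1.        ]]
```

```bash
sed -i 's/orange=.*$/orange=(H>3)\&(H<17)\&(S>120)\&(V>60),green=(H>45)\&(H<85)\&(S>80)\&(V>60),blue=(H>100)\&(H<125)\&(S>110)\&(V>40),/; s/red=.*$/red=((H<8)|(H>172))\&(S>130)\&(V>80),yellow=(H>12)\&(H<32)\&(S>100)\&(V>110),white=(S<40)\&(V>190))/' h.py
cat > loc.py <<'E'
from h import *
np.set_printoptions(precision=4,suppress=True)
rois={"top":dict(orange=(270,260,300,330),green=(365,255,395,280),blue=(430,245,500,305),red=(395,265,425,295),yellow=(400,262,425,295),white=(448,254,492,296)),
"scene":dict(orange=(350,200,410,280),green=(280,180,310,205),blue=(215,120,285,180),red=(272,145,300,180),yellow=(272,145,300,180),white=(225,110,270,150))}
for n in rois:
    z=np.load(f"pics/{n}0.npz");p,d,K,R,t=[z[k] for k in"pdKRt"]
    W=cloud(p,d,K,R,t);M=masks(p);print(n,"cam",-R.T@t)
    for k,(a,b,c,e) in rois[n].items():
        m=np.zeros_like(M[k]);m[b:e,a:c]=M[k][b:e,a:c];m=big(m)
        P=W[m&(d>0)];zt=np.percentile(P[:,2],90);T=P[abs(P[:,2]-zt)<.004]
        v,u=np.nonzero(m)
        (cx,cy),wh,an=cv2.minAreaRect(T[:,:2].astype(np.float32)*1000)
        print(k,m.sum(),"ztop",zt.round(4),"mean",T.mean(0),"rect mm",round(cx,1),round(cy,1),np.round(wh,1),round(an,1))
E
python3 loc.py
```

```text
top cam [ 0.4761 -0.0276  0.734 ]
orange 595 ztop 0.0863 mean [0.5331 0.0392 0.0852] rect mm 533.2 39.1 [58.7  9.5] 6.5
green 54 ztop 0.0599 mean [ 0.5687 -0.0738  0.0586] rect mm 568.6 -73.9 [12.5  6.2] 0.6
blue 723 ztop 0.0516 mean [ 0.5515 -0.1712  0.0504] rect mm 558.1 -180.5 [48.8 49.6] 6.2
red 110 ztop 0.068 mean [ 0.5493 -0.1053  0.0665] rect mm 549.4 -105.2 [15.3  8.7] 8.8
yellow 37 ztop 0.0693 mean [ 0.5515 -0.1112  0.0674] rect mm 551.4 -111.5 [17.  3.] 6.8
white 894 ztop 0.0735 mean [ 0.5584 -0.1807  0.0721] rect mm 558.6 -180.6 [37.9 38.5] 87.7
scene cam [0.8163 0.2428 0.6269]
orange 1319 ztop 0.0857 mean [0.5336 0.0394 0.0851] rect mm 533.0 38.9 [59.1 10.1] 6.1
green 67 ztop 0.0599 mean [ 0.5681 -0.0745  0.0587] rect mm 568.0 -74.8 [13.9  8.2] 2.9
blue 1090 ztop 0.0513 mean [ 0.5637 -0.1715  0.0504] rect mm 557.7 -181.3 [50.1 50.5] 6.7
red 83 ztop 0.0673 mean [ 0.5499 -0.1062  0.0663] rect mm 549.6 -106.7 [15.8  9.8] 13.2
yellow 39 ztop 0.0691 mean [ 0.5542 -0.1116  0.0679] rect mm 554.4 -112.3 [23.2  4.2] 4.0
white 545 ztop 0.0735 mean [ 0.5576 -0.1816  0.0724] rect mm 557.4 -181.9 [38.1 36.7] 83.5
```

Both views agree. The tester's +x is at about −83.5° in world, the flag is at tester x ≈ 20 and the rider at ≈ 55.5. The gauge target is therefore ≈ 43 mm. I'm moving above the cap now.

```bash
python3 -m inch '[[[0,0,0.081],[0.83,-0.40,0.0],0],[[0,0,0.081],[0.83,-0.40,0.0],0],[[0,0,0.081],[0.83,-0.40,0.0],0],[[0,0,0.081],[0.83,-0.40,0.0],0],[[0,0,0.081],[0.83,-0.40,0.0],0],[[0,0,0.081],[0.83,-0.40,0.0],0],[[0,0,0.081],[0.83,-0.40,0.0],0],[[0,0,0.081],[0.83,-0.40,0.0],0],[[0,0,0.081],[0.83,-0.40,0.0],0],[[0,0,0.081],[0.83,-0.40,0.0],0]]' 20
cat > go.py <<'E'
# prints shares needed to reach tester-frame target (mm): x y z
import sys,numpy as np
from scipy.spatial.transform import Rotation as Ro
from rig import ctrl
s=ctrl.observe();q=s['ee_rot'];R=Ro.from_quat(np.r_[q[1:],q[0]])
cap=np.array([558.0,-181.2]);pad=np.array([533.1,39.0]);ex=(cap-pad)/np.linalg.norm(cap-pad)
ey=np.array([-ex[1],ex[0]]);o=(cap+pad)/2-14*ex
T=s['tcp_pos']*1000;r=T[:2]-o
print("t",s['t'],"tcp tester",(r@ex).round(1),(r@ey).round(1),T[2].round(1),"force",s['wrist_force'].round(1),"w",s['gripper_width'])
Y=R.as_matrix()[:2,1];print("yaw err deg",np.degrees(np.arctan2(Y[1],Y[0])-np.arctan2(ex[1],ex[0])).round(2),"rotvec tilt",R.as_matrix()[:,2].round(4))
if len(sys.argv)>3:
    g=np.array(sys.argv[1:4],float);w=np.r_[o+g[0]*ex+g[1]*ey,g[2]]
    print("shares",(R.inv().apply(w-T)/300).round(4),"dist",np.linalg.norm(w-T).round(1))
E
python3 go.py 125 0 90
```

```text
t: 0.93
tcp_pos: [0.3439, -0.3584, 0.2051]
ee_rot: [-0.0, 0.998, 0.057, -0.001]
wrist_force: [0.2, -0.7, 0.0]
gripper_width: 0.0308
grasp_force: 0.0
t 0.9333 tcp tester 276.8 -232.7 205.1 force [ 0.2 -0.7  0. ] w 0.030776282013813987
yaw err deg 0.06 rotvec tilt [-1.1e-03  1.0e-04 -1.0e+00]
shares [ 0.7765 -0.5052  0.3829] dist 300.7
```

```bash
python3 -m inch '[[[0,0,0],[0.776,-0.505,0.2],0],[[0,0,0],[0.776,-0.505,0.2],0],[[0,0,0],[0.776,-0.505,0.2],0],[[0,0,0],[0.776,-0.505,0.2],0],[[0,0,0],[0.776,-0.505,0.2],0],[[0,0,0],[0.776,-0.505,0.2],0],[[0,0,0],[0.776,-0.505,0.2],0],[[0,0,0],[0.776,-0.505,0.38],0],[[0,0,0],[0.776,-0.505,0.38],0],[[0,0,0],[0.776,-0.505,0.38],0],[[0,0,0],[0.776,-0.505,0.38],0]]'; python3 go.py 125 0 63
```

```text
t: 1.85
tcp_pos: [0.5568, -0.1827, 0.0905]
ee_rot: [-0.0, 0.998, 0.055, -0.002]
wrist_force: [0.7, -0.3, 1.3]
gripper_width: 0.0007
grasp_force: 0.0
t 1.85 tcp tester 126.2 -1.3 90.5 force [ 0.7 -0.3  1.3] w 0.0006568438975109442
yaw err deg -0.1 rotvec tilt [-3.2e-03  8.0e-04 -1.0e+00]
shares [ 0.0047 -0.0039  0.0916] dist 27.5
```

```bash
python3 -m inch '[[[0,0,0],[0.004,-0.004,0.03],0],[[0,0,0],[0.004,-0.004,0.05],0],[[0,0,0],[0.004,-0.004,0.06],0],[[0,0,0],[0.004,-0.004,0.068],0],[[0,0,0],[0.004,-0.004,0.075],0],[[0,0,0],[0.004,-0.004,0.08],0],[[0,0,0],[0.004,-0.004,0.085],0],[[0,0,0],[0.004,-0.004,0.09],0],[[0,0,0],[0.004,-0.004,0.092],0],[[0,0,0],[0.004,-0.004,0.092],0]]'; python3 go.py 125 0 63
```

```text
t: 2.68
tcp_pos: [0.5595, -0.1806, 0.0644]
ee_rot: [0.001, 0.998, 0.057, 0.0]
wrist_force: [-1.7, -1.0, 4.2]
gripper_width: 0.0008
grasp_force: 2.3
t 2.6833 tcp tester 124.4 1.6 64.4 force [-1.7 -1.   4.2] w 0.0008068495658237703
yaw err deg 0.05 rotvec tilt [ 1.0e-04 -1.4e-03 -1.0e+00]
shares [-0.0052  0.0021  0.0047] dist 2.2
```

```bash
python3 -m inch '[[[0,0,0],[0,0,0.006],0],[[0,0,0],[0,0,0.012],0],[[0,0,0],[0,0,0.012],0],[[0,0,0],[0,0,0.012],0],[[0,0,0],[0,0,0.012],0]]'; python3 go.py 125 0 63
```

```text
t: 3.1
tcp_pos: [0.5597, -0.1806, 0.0641]
ee_rot: [0.001, 0.998, 0.057, 0.001]
wrist_force: [-6.8, 1.0, 16.3]
gripper_width: 0.0003
grasp_force: 8.3
t 3.1 tcp tester 124.4 1.7 64.1 force [-6.8  1.  16.3] w 0.00029753881507567993
yaw err deg 0.06 rotvec tilt [ 0.0014 -0.002  -1.    ]
shares [-0.0058  0.0019  0.0037] dist 2.1
```

```bash
python3 -m inch '[[[0,0,0],[0,0,-0.1],0],[[0,0,0],[0,0,-0.2],0],[[0,0,0],[0,-0.1,-0.2],0],[[0,0,0],[0,-0.62,-0.2],0],[[0,0,0],[0,-0.62,-0.2],0],[[0,0,0],[0,-0.62,-0.2],0],[[0,0,0],[0,-0.62,-0.2],0],[[0,0,0],[0,-0.62,-0.2],0],[[0,0,0],[0,-0.62,-0.2],0],[[0,0,0],[0,-0.62,-0.2],0]]'; python3 go.py -64 0 50
python3 - <<'E'
from rig import ctrl
import cv2,numpy as np
for n in("top","scene"):
    p,d=ctrl.grab_frame(n); cv2.imwrite(f"pics/{n}1.png",p[:,:,::-1]); np.savez(f"pics/{n}1.npz",p=p,d=d,**ctrl.camera_params(n))
E
sed 's/0\.npz/1.npz/' loc.py > loc1.py; python3 loc1.py
```

```text
t: 3.93
tcp_pos: [0.5387, 0.0047, 0.1198]
ee_rot: [0.0, 0.998, 0.057, -0.0]
wrist_force: [0.2, -0.4, -0.0]
gripper_width: 0.0007
grasp_force: 0.0
t 3.9333 tcp tester -62.1 1.7 119.8 force [ 0.2 -0.4 -0. ] w 0.0007362978055195377
yaw err deg 0.08 rotvec tilt [-0.e+00 -2.e-04 -1.e+00]
shares [-0.0055 -0.0065  0.2326] dist 69.8
top cam [ 0.4761 -0.0276  0.734 ]
orange 78 ztop 0.128 mean [nan nan nan] rect mm 0.0 0.0 [0. 0.] 0.0loc1.py:13: RuntimeWarning: Mean of empty slice.
  print(k,m.sum(),"ztop",zt.round(4),"mean",T.mean(0),"rect mm",round(cx,1),round(cy,1),np.round(wh,1),round(an,1))
  ret = um.true_divide(
Traceback (most recent call last):
  File "loc1.py", line 9, in <module>
    m=np.zeros_like(M[k]);m[b:e,a:c]=M[k][b:e,a:c];m=big(m)
                                                     ~~~^^^
  File "h.py", line 12, in big
    return l==1+np.argmax(s[1:,4])
                ~~~~~~~~~^^^^^^^^^
ValueError: attempt to get argmax of an empty sequence
```

View pics/scene1.png

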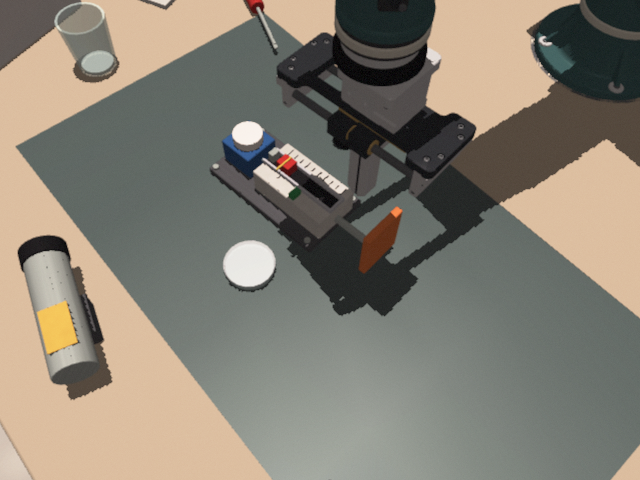

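The cap is now home (cap top at (247,135), stem hidden), and the fingers hang over the gap with the rider and flag still visible to the scene camera. Next I lower into the gap and make contact with the paddle.

```bash
python3 -m inch '[[[0,0,0],[-0.005,-0.006,0.1],0],[[0,0,0],[-0.005,-0.006,0.2],0],[[0,0,0],[-0.005,-0.006,0.232],0],[[0,0,0],[-0.005,-0.015,0.232],0],[[0,0,0],[-0.005,-0.03,0.232],0],[[0,0,0],[-0.005,-0.045,0.232],0],[[0,0,0],[-0.005,-0.060,0.232],0],[[0,0,0],[-0.005,-0.075,0.232],0],[[0,0,0],[-0.005,-0.09,0.232],0],[[0,0,0],[-0.005,-0.1,0.232],0],[[0,0,0],[-0.005,-0.1,0.232],0]]'; python3 go.py -120 0 50
```

```text
t: 4.95
tcp_pos: [0.535, 0.0345, 0.0523]
ee_rot: [0.001, 0.998, 0.057, 0.002]
wrist_force: [1.0, -3.6, 3.0]
gripper_width: 0.0006
grasp_force: 2.0
t 4.95 tcp tester -92.2 1.3 52.3 force [ 1.  -3.6  3. ] w 0.0005792744236413976
yaw err deg 0.09 rotvec tilt [ 0.0038 -0.001  -1.    ]
shares [-0.0044 -0.0928  0.0077] dist 28.0
```

```bash
python3 -m inch '[[[0,0,0],[0,-0.01,0],0],[[0,0,0],[0,-0.02,0],0],[[0,0,0],[0,-0.03,0],0],[[0,0,0],[0,-0.04,0],0],[[0,0,0],[0,-0.05,0],0],[[0,0,0],[0,-0.06,0],0],[[0,0,0],[0,-0.07,0],0],[[0,0,0],[0,-0.07,0],0]]'; python3 go.py
cat > m.py <<'E'
import sys
from h import *
from rig import ctrl
n="scene";p,d=ctrl.grab_frame(n);c=ctrl.camera_params(n);K,R,t=c["K"],c["R"],c["t"]
cv2.imwrite(f"pics/{sys.argv[1]}.png",cv2.resize(p[130:290,210:450,::-1],None,fx=3,fy=3))
W=cloud(p,d,K,R,t)*1000;M=masks(p)
cap=np.array([558.0,-181.2]);pad=np.array([533.1,39.0]);ex=(cap-pad)/np.linalg.norm(cap-pad)
ey=np.array([-ex[1],ex[0]]);o=(cap+pad)/2-14*ex
X=(W[...,:2]-o)@ex;Y=(W[...,:2]-o)@ey;Z=W[...,2]
def sel(m,b):return m&(d>0)&(X>b[0])&(X<b[1])&(Y>b[2])&(Y<b[3])&(Z>b[4])&(Z<b[5])
for k,b in dict(orange=(-190,-80,-35,35,81,90),green=(-30,70,12,32,55,62),red=(-30,70,-9,9,63,72),yellow=(-30,70,-9,15,63,72)).items():
    m=sel(M[k],b)
    if m.sum()<3: print(k,"none");continue
    x=X[m];print(k,m.sum(),"x mean %.1f min %.1f max %.1f  y %.1f z %.1f"%(x.mean(),*np.percentile(x,[3,97]),Y[m].mean(),Z[m].mean()))
E
python3 m.py pull1
```

```text
t: 5.62
tcp_pos: [0.5324, 0.0545, 0.0519]
ee_rot: [0.001, 0.998, 0.057, 0.001]
wrist_force: [1.6, -5.7, 4.9]
gripper_width: 0.0002
grasp_force: 3.0
t 5.6167 tcp tester -112.3 1.0 51.9 force [ 1.6 -5.7  4.9] w 0.00020340934044973507
yaw err deg 0.05 rotvec tilt [ 0.0031 -0.0021 -1.    ]
orange 366 x mean -130.5 min -134.7 max -125.6  y 6.2 z 85.1
green 70 x mean 19.8 min 16.1 max 23.7  y 22.1 z 58.5
red 149 x mean 29.0 min 20.0 max 38.9  y 0.3 z 66.4
yellow 37 x mean 30.2 min 29.0 max 31.6  y 3.4 z 68.0
```

View pics/pull1.png

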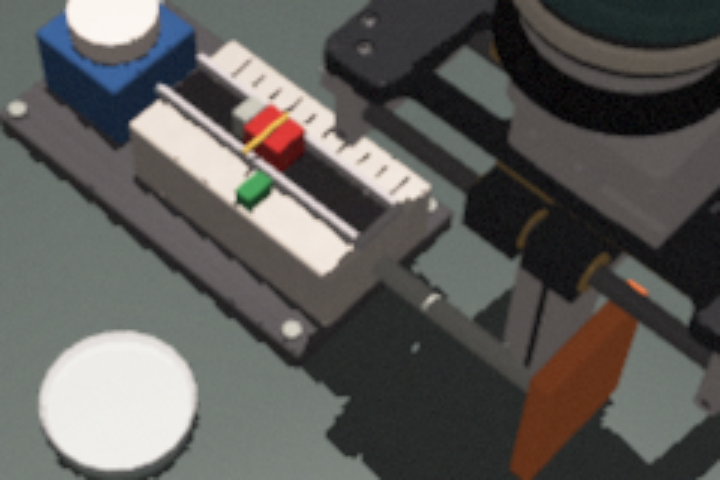

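The crop shows the rider, its yellow line at about (267,133), pushed by the grey pusher and short of the flag at (253,189). Rider ≈ 29.6, flag 19.9, so about 9.7 mm remain.

```bash
python3 -m inch '[[[0,0,0],[0,-0.01,0],0],[[0,0,0],[0,-0.018,0],0],[[0,0,0],[0,-0.025,0],0],[[0,0,0],[0,-0.029,0],0],[[0,0,0],[0,-0.031,0],0],[[0,0,0],[0,-0.031,0],0],[[0,0,0],[0,-0.031,0],0]]'; python3 go.py;python3 m.py pull2
```

```text
t: 6.25
tcp_pos: [0.5314, 0.0629, 0.0519]
ee_rot: [0.002, 0.998, 0.056, 0.001]
wrist_force: [2.0, -6.7, 4.2]
gripper_width: 0.0003
grasp_force: 3.6
t 6.25 tcp tester -120.8 1.0 51.9 force [ 2.  -6.7  4.2] w 0.00032505626185184923
yaw err deg 0.03 rotvec tilt [ 0.0031 -0.0031 -1.    ]
orange 364 x mean -139.0 min -143.2 max -134.1  y 6.2 z 85.1
green 72 x mean 19.8 min 16.3 max 23.7  y 22.1 z 58.4
red 152 x mean 20.5 min 11.7 max 30.7  y 0.2 z 66.4
yellow 38 x mean 21.7 min 20.3 max 24.3  y 3.7 z 67.9
```

```bash
python3 -m inch '[[[0,0,0],[0,-0.002,0],0],[[0,0,0],[0,-0.004,0],0],[[0,0,0],[0,-0.004,0],0],[[0,0,0],[0,-0.004,0],0],[[0,0,0],[0,-0.004,0],0],[[0,0,0],[0,-0.004,0],0],[[0,0,0],[0,-0.004,0],0],[[0,0,0],[0,-0.004,0],0],[[0,0,0],[0,-0.004,0],0],[[0,0,0],[0,-0.004,0],0],[[0,0,0],[0,-0.004,0],0]]'; python3 go.py;python3 m.py pull3
```

```text
t: 7.22
tcp_pos: [0.5313, 0.0639, 0.0519]
ee_rot: [0.002, 0.998, 0.056, 0.001]
wrist_force: [2.4, -8.0, 5.2]
gripper_width: 0.0007
grasp_force: 3.8
t 7.2167 tcp tester -121.8 1.0 51.9 force [ 2.4 -8.   5.2] w 0.0007094367711662461
yaw err deg 0.02 rotvec tilt [ 0.0032 -0.0034 -1.    ]
orange 368 x mean -140.0 min -144.3 max -135.1  y 6.3 z 85.2
green 70 x mean 19.8 min 16.3 max 23.9  y 22.2 z 58.4
red 152 x mean 19.6 min 10.7 max 29.5  y 0.1 z 66.3
yellow 37 x mean 20.8 min 19.2 max 23.8  y 3.2 z 67.7
```

View pics/pull3.png

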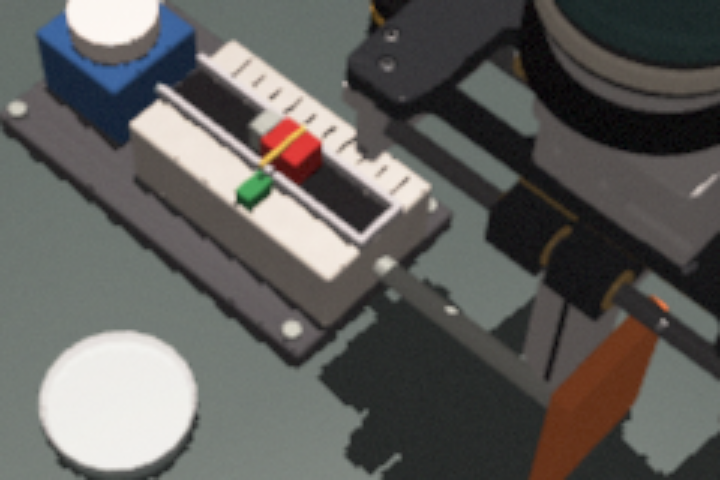

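The yellow line now points at the flag (253,188), with rider and flag both at ≈ 20 mm. Easing back.

```bash
python3 -m inch '[[[0,0,0],[0,0.005,0],0],[[0,0,0],[0,0.015,0],0],[[0,0,0],[0,0.025,0],0],[[0,0,0],[0,0.035,0],0],[[0,0,0],[0,0.045,0],0],[[0,0,0],[0,0.055,0],0],[[0,0,0],[0,0.065,0],0],[[0,0,0],[0,0.075,0],0],[[0,0,0],[0,0.085,0],0],[[0,0,0],[0,0.095,0],0],[[0,0,0],[0,0.105,0],0],[[0,0,0],[0,0.115,0],0]]'; python3 -m inch '[[[0,0,0],[0,0.008,0],0],[[0,0,0],[0,0.016,0],0],[[0,0,0],[0,0.024,0],0],[[0,0,0],[0,0.032,0],0],[[0,0,0],[0,0.04,0],0],[[0,0,0],[0,0.048,0],0],[[0,0,0],[0,0.056,0],0],[[0,0,0],[0,0.065,0],0],[[0,0,0],[0,0.065,0],0]]'; python3 go.py;python3 m.py back
```

```text
t: 8.27
tcp_pos: [0.5339, 0.0314, 0.0505]
ee_rot: [-0.0, 0.998, 0.057, -0.0]
wrist_force: [2.7, -3.2, 1.6]
gripper_width: 0.0005
grasp_force: 1.8
t: 9.02
tcp_pos: [0.5357, 0.012, 0.0502]
ee_rot: [-0.0, 0.998, 0.057, -0.001]
wrist_force: [-0.3, -0.0, -0.3]
gripper_width: 0.0004
grasp_force: 0.0
t 9.0167 tcp tester -69.7 -0.4 50.2 force [-0.3 -0.  -0.3] w 0.00042422902947503285
yaw err deg 0.04 rotvec tilt [-1.2e-03  4.0e-04 -1.0e+00]
orange 352 x mean -97.4 min -101.5 max -92.4  y 6.4 z 85.1
green 62 x mean 20.2 min 16.1 max 23.7  y 22.2 z 58.7
red 123 x mean 21.3 min 12.0 max 29.9  y 0.2 z 66.6
yellow 36 x mean 20.7 min 19.3 max 22.6  y 3.6 z 67.8
```

The paddle is fully in, the rider is at the flag and the tool is free. I'll rise clear, check once more and hand in.

```bash
python3 -m inch '[[[0,0,0],[0,0,-0.1],0],[[0,0,0],[0,0,-0.2],0],[[0,0,0],[0,0,-0.3],0],[[0,0,0],[0,0,-0.4],0],[[0,0,0],[0,0,-0.4],0],[[0,0,0],[0,0,-0.4],0],[[0,0,0],[0,0,-0.4],0]]'; python3 go.py;python3 m.py end; python3 -c "
from rig import ctrl;print(ctrl.job_done())"
```

```text
t: 9.65
tcp_pos: [0.5356, 0.0123, 0.1698]
ee_rot: [-0.0, 0.998, 0.057, -0.001]
wrist_force: [1.4, -0.9, -0.7]
gripper_width: 0.0006
grasp_force: 0.0
t 9.65 tcp tester -70.0 -0.5 169.8 force [ 1.4 -0.9 -0.7] w 0.0005931203140995811
yaw err deg 0.07 rotvec tilt [-1.3e-03  2.0e-04 -1.0e+00]
orange 419 x mean -97.3 min -101.4 max -92.4  y 0.9 z 85.2
green 73 x mean 19.8 min 16.2 max 23.7  y 22.3 z 58.3
red 129 x mean 21.0 min 12.0 max 29.9  y 0.4 z 66.6
yellow 36 x mean 20.6 min 19.1 max 22.5  y 3.6 z 67.9
the job is handed in; nothing more can be done
None
```

Job handed in at about 9.7 s; no verdict came back. By my measurements, the cap is home, the rider was held at the flag for over half a second and still rests within about 1 mm of its middle, and the paddle was eased fully back in with the arm clear.

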